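Close the refilled glue bottle

TASK

The glue bottle on the workbench has just been refilled. Lift the funnel out of its neck and stand it upright in the round hole of the wooden stand, shoulder resting on the stand; then lower (do not drop) the stopper that fits, the medium-sized of the three, into the bottle's neck until it is fully home with its collar flat on the rim. Keep the bottle standing and leave the other things where they are.

Things in the scene. Friction and masses are not known exactly. Their poses are not given: they have to be found in the camera images.
- bottle: White plastic glue bottle with paper band, loose, about 0.7 kg, standing on the table. Round: body 84 mm in diameter up to 62 mm, sloping in to a neck 52 mm in outer diameter from 80 to 120 mm height. Origin: centre of the underside, z up along its axis.
- bottle_mouth (a point): Centre of the bottle's mouth, on the axis in the plane of the rim, 120 mm above the bottle's underside. The bore of the neck is straight, 36 mm in diameter and 40 mm deep, its wall 8 mm thick.
- funnel: Aluminium funnel, 76 mm high, loose, at the start standing in the bottle's neck. From the bottom: straight stem 30 mm in diameter, 34 mm long; flat shoulder ring 52 mm in diameter (34 to 38 mm height); cone widening to an upright round collar 62 mm in outer diameter (56 to 76 mm height), wall 3 mm. Origin: centre of the stem's lower end, z up along its axis.
- funnel_shoulder (a point): Centre of the underside of the funnel's shoulder ring, 34 mm above its origin: the face that rests on the bottle's rim or on the stand.
- funnel_collar (a point): Centre of the funnel's collar, 66 mm above its origin: a place to grip it across its 62 mm outside.
- stand: Fixed square block of laminated MDF, 100 x 100 x 50 mm, with one round through-hole in the middle of its top. Origin: centre of its underside.
- stand_hole (a point): Centre of the mouth of the stand's hole, in its top face, 50 mm above the table. Hole 38 mm in diameter, 50 mm deep.
- stopper_medium: Medium-sized of three loose stoppers standing on the table; fits the bottle. Dark rubber plug 28 mm long, tapered from 27 mm diameter at the foot to 33 mm; above it a wooden collar 48 mm in diameter (28 to 34 mm height) and a round wooden knob 24 mm in diameter (34 to 64 mm height). Origin: centre of the foot, z up. Fully home, the foot is 28 mm below the rim.
- stopper_medium_knob (a point): Middle of the medium stopper's knob, 49 mm above its foot.
- stopper_large: The largest stopper, same make and height, collar 64 mm in diameter, plug 42 to 50 mm: too big. Leave alone. Origin: centre of the foot.
- stopper_small: The smallest stopper, same make and height, collar 34 mm in diameter, plug 21 to 25 mm: too small. Leave alone. Origin: centre of the foot.
- house: Toy house of MDF, 80 x 70 mm and about 105 mm high, loose. Leave alone. Origin: centre of its underside.
- tape: Roll of paper tape lying flat, 90 mm in outer diameter, 25 mm high, loose. Leave alone. Origin: centre of its underside.
- brush: Flat glue brush with wooden handle, 200 mm long, lying on the table, loose. Leave alone. Origin: under its middle, x along it towards the bristles.
- jar: Closed amber jar, 60 mm in diameter, 80 mm high, loose. Leave alone. Origin: centre of its underside.
There are look-alikes about, which are no part of the job. What is shaped like the stopper_medium but pink is not meant.

How it is judged:
By the outcome, as a careful person would: the job done as asked, in the order asked, and still so for the second after the job is handed in, with the robot touching nothing.
It also fails if it takes over 72 s, if anything falls off the work surface, if the arm or the gripper's body presses on something with over 40 N, if the wrist force passes 120 N, or if a joint passes its speed limit or range.

ROBOT

A 6-joint arm with a two-finger parallel gripper is mounted at the origin on the work surface. World frame = base frame: x ahead of the robot, y to its left, z up, the work surface at z = 0. Lengths are in m, angles in degrees, forces in N, time in s.
With the tool pointing down it reaches from about 0.4 to 0.825 m from the base axis. Payload 7 kg.
Tool frame: the origin (TCP) lies midway between the tips of the shut fingers; the grasp point (between the pads) lies 19 mm behind it; z points along the fingers, y is the line along which they close (so a half turn about z gives the same grasp; the last joint's range is limited). The gripper opens to 88 mm and grips with 3 to 60 N. Pads are 19 mm wide; open, the fingers measure 130 mm over their backs; the gripper's body (78 mm by 193 mm) begins 47 mm behind the grasp point.
Start: joints at [-51.217, 20.546, 0.682, 0, -70.136, -16.507], TCP at [0.256, -0.625, 0.227] pointing down, gripper open.
Joint ranges: [-176.03, 176.03], [-82.01, 121.73], [-58.28, 71.71], [-173.87, 95.51], [-174.79, -0.11], [-173.66, 173.66]. Speed limits (degrees/s): [136.94, 136.94, 172.46, 180, 180, 180].

INTERFACE

Orientations are given as [roll, pitch, yaw] about the fixed x, y, z axes, in that order (R = Rz(yaw) Ry(pitch) Rx(roll)).
In Python, from plant import get_state, optics, order gives the robot as it stands. The module is installed in compiled form; this text tells all that it offers.
- The arm moves only by the tool send_rows, never from a script. Its argument "moves" is a list of rows, each an object with "slide": the shift along the tool's x, y, z as a fraction of full scale, a list of three; "turn": the turn about the tool's z as a fraction of full scale; "gripper": the opening, from 0 (shut) to 1 (fully open). A call has exactly 5 rows; each row is the pose to reach, as a shift and turn from the pose commanded when the call began, along the tool's axes at that moment; what a row does not reach only later rows make up. Full scale, the value 1, is 150 mm for a shift and 90 degrees for a turn. A row lasts 1/12 s, in which the tool goes at most 41.7 mm and 7.16 degrees, less where a joint would pass 70% of its speed; a pose out of reach is approached as far as the arm can. A call with a number of a shift or a turn outside -1 to 1 is refused whole. A call with a gripper value outside its range is refused whole. The fingers move at their own pace and stop on an object; "newtons" is the grip in N (left out, the last holds). Time passes only in rows, so rows that repeat a pose let the fingers close, or fill a call up. It gives the time, the measured TCP pose, the force, the opening and the grip force at its end, in the units of the state.
- get_state(): the state, without advancing time (a new reading comes with each control period).
- optics.capture(name): name is "scene" or "top" or "wrist"; returns a dict with "img" (420x560x3 uint8, red, green, blue), "intrinsics" (3x3 intrinsics, pixels), "dist" ([k1, k2, p1, p2, k3] as OpenCV has them; the pictures are not rectified), "origin" and "attitude" of the camera in the world. Camera axes: x right, y down, z forward; pixel columns grow to the right and rows downward; lengths in m; the calibration is good to about 2 mm. A picture is of the moment at which its call begins. There is no depth.
- order.close_job(): hands the job in; it is judged then, once.
Trained networks look in the newest picture that a camera, given by its name, has taken for a name from the list of things; names that differ only in an ending like _2 or _b are one class to them, and where a whole thing is asked for, a point or a joint stands for the part that bears it (a point fixed in the world has none). Each returns a list of dicts, best first, with "p" (0 to 1); they miss things now and then, are a little off and sometimes report something else, mostly with a low value. They report only what shows in the picture. A call takes as long as a camera call. They do not tell look-alikes from the thing itself.
- optics.look_for(camera, name): "location" ([x, y, z] in m, in world coordinates, good to about 4 mm: the middle of the surface that is visible of it).
The state is a dict: "time_s": time; "joints": joint angles; "qd": joint speeds; "joint_torque": joint torques, N m; "tcp_pos": TCP position; "eef_rot": TCP orientation; "contact_force": force on the tool from outside, world axes, zero at the start; "moment": the same for the moment, N m; "gripper_width": finger opening in m; "gripper_force": force on a finger pad.
Only numpy, scipy, OpenCV 4.12 (cv2) and the standard library are available. Lean on these libraries where they do the work, as an engineer would, in place of code of your own. Each camera call takes 0.05 s, during which the arm holds its last target. There are 200 camera calls.

## Working session

There is one attempt and no reset: what is moved stays moved. The work goes in short steps, Python scripts to look and compute and a tool call to move; the robot and the scene stay as the last step left them, time stands still between calls to the robot, and variables do not carry over. Pictures are saved under pics/ and viewed, at most 13 in all, crops included, and the job is handed in when it is done.

Besides the shell and the picture viewer there is one more tool, called after "Emit:" as a command line: name --argument value ..., lists and objects as JSON in quotes. send_rows: Moves the arm, as the interface text tells. Shift numbers are shares of 150 mm and turn numbers shares of 90 degrees, none past 1 either way. Its arguments: {"type":"object","properties":{"moves":{"type":"array"},"newtons":{"type":"number"}},"required":["moves"]}

```bash
mkdir -p pics; ls
python3 - <<'E'
from plant import get_state, optics, order
import cv2
for c in ["scene","top"]:
    d=optics.capture(c); cv2.imwrite(f"pics/{c}0.png",d["img"][:,:,::-1])
    print(c,d["origin"],d["attitude"])
    for n in ["bottle","funnel","funnel_collar","funnel_shoulder","stand","stand_hole","stopper_medium","stopper_medium_knob","stopper_large","stopper_small","house","tape","brush","jar"]:
        print(n,[(x["location"],round(x["p"],2)) for x in optics.look_for(c,n)][:4])
s=get_state();print(s)
E
```

```text
pics
scene [ 1.07966012 -0.25156754  0.98891494] [-149.11483912    0.15632811   67.9862884 ]
bottle [([0.6672, -0.2478, 0.0693], 0.68), ([0.4349, 0.055, 0.0345], 0.43), ([0.7423, 0.1725, 0.073], 0.33)]
funnel [([0.6391, -0.2422, 0.141], 0.72)]
funnel_collar [([0.6329, -0.2427, 0.1453], 0.84), ([0.6692, -0.2481, 0.069], 0.15)]
funnel_shoulder [([0.635, -0.2455, 0.1362], 0.8), ([0.6697, -0.2436, 0.0672], 0.35)]
stand [([0.6057, 0.0216, 0.0536], 0.74), ([0.4311, -0.2161, 0.0199], 0.38)]
stand_hole [([0.5977, 0.0184, 0.0519], 0.76)]
stopper_medium [([0.5988, 0.0194, 0.0497], 0.63), ([0.4314, 0.1478, 0.0373], 0.62), ([0.4348, -0.0287, 0.0336], 0.6), ([0.4322, 0.0556, 0.0318], 0.51)]
stopper_medium_knob [([0.4365, -0.026, 0.0293], 0.75), ([0.4352, 0.058, 0.0362], 0.71), ([0.4306, 0.1517, 0.0311], 0.51), ([0.4287, 0.2487, 0.0334], 0.44)]
stopper_large [([0.4285, 0.2499, 0.0341], 0.8)]
stopper_small [([0.6206, 0.2862, 0.0487], 0.7)]
house [([0.7783, -0.1072, 0.0847], 0.88)]
tape [([0.4289, -0.2143, 0.0219], 0.66)]
brush [([0.7425, 0.1771, 0.0693], 0.61), ([0.5185, -0.4184, 0.0162], 0.6)]
jar
[... 986 characters left out ...]
], 0.78)]
{'time_s': 1.5, 'joints': array([-5.12174783e+01,  2.05458594e+01,  6.81212270e-01, -9.59996917e-04,
       -7.01360644e+01, -1.65076705e+01]), 'qd': array([-0.03674036,  0.05171528, -0.02065997,  0.00146799,  0.06452145,
       -0.05311196]), 'joint_torque': array([-5.44487066e-04, -5.82375133e+01,  2.93301952e+01,  7.00289011e+00,
        1.23534724e-02,  9.45825605e-05]), 'tcp_pos': array([ 0.25584049, -0.62460146,  0.2265582 ]), 'eef_rot': array([ 1.79999061e+02,  6.63483456e-04, -1.57725475e+02]), 'contact_force': array([-0.1764113 ,  0.36521849, -0.26655784]), 'moment': array([ 0.03348561, -0.01610946, -0.02359661]), 'gripper_force': 0.0, 'gripper_width': 0.08791969692323574}
```

View pics/scene0.png

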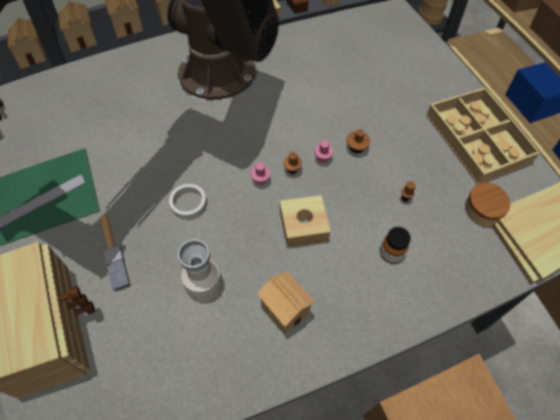

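View pics/top0.png

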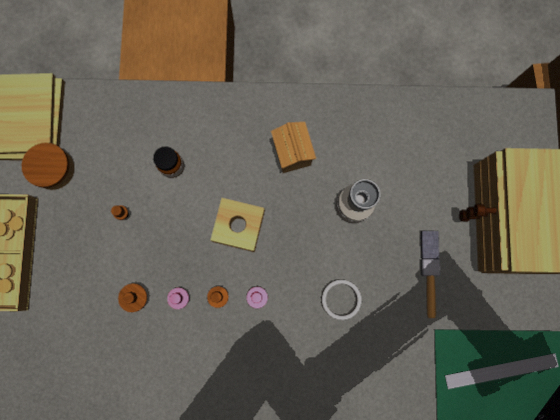

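The scene shows the brown medium stopper between two pink look-alikes, at scene (293,162) and top (218,297). The funnel rim is at top (364,195), the stand hole at top (238,224), and the large stopper at top (132,297).

```bash
cat > h.py <<'E'
import numpy as np, cv2
from scipy.spatial.transform import Rotation as Ro
from plant import get_state, optics, order
def R(a): return Ro.from_euler('xyz',a,degrees=True)
def ray(d,uv,z):
    p=cv2.undistortPoints(np.array([[uv]],float),np.array(d["intrinsics"]),np.array(d["dist"])).ravel()
    v=R(d["attitude"]).apply([p[0],p[1],1]); o=np.array(d["origin"])
    return (o+v*(z-o[2])/v[2])[:3].round(4)
def proj(d,X):
    r=R(d["attitude"]).inv(); o=np.array(d["origin"])
    rv=r.as_rotvec(); return cv2.projectPoints(np.array([X],float),rv,-r.apply(o),np.array(d["intrinsics"]),np.array(d["dist"]))[0].ravel().round(1)
def delta(t,yaw=None,s=None):
    s=s or get_state(); r=R(s["eef_rot"])
    m=r.inv().apply(np.array(t)-s["tcp_pos"])/.15
    y=0 if yaw is None else (-(yaw-s["eef_rot"][2])+90)%180-90
    print("slide",m.round(3),"turn",round(y/90,3),"t",round(s["time_s"],2),"tcp",s["tcp_pos"].round(4),s["eef_rot"].round(1),"F",s["contact_force"].round(1),"w",round(s["gripper_width"],4),"gf",round(s["gripper_force"],1))
E
python3 - <<'E'
from h import *
d=optics.capture("top")
print(ray(d,(364.5,194.5),.162),ray(d,(238,224.5),.05),ray(d,(218,296),.064))
d=optics.capture("scene")
print(ray(d,(194.5,253.5),.162),ray(d,(305,216),.05),ray(d,(293,156),.064))
delta([.649,-.247,.34])
E
```

```text
[ 0.64   -0.2434  0.162 ] [0.587  0.0225 0.05  ] [0.428  0.0606 0.064 ]
[ 0.6486 -0.2427  0.162 ] [0.594  0.0245 0.05  ] [0.4332 0.0633 0.064 ]
slide [-3.38   1.336 -0.756] turn 0.0 t 1.6 tcp [ 0.2559 -0.6246  0.2266] [-180.     0.  -157.7] F [ 0.5 -0.3  0.1] w 0.0879 gf 0.0
```

Emit:
send_rows --moves '[{"slide":[0,0,-0.28],"turn":0,"gripper":1},{"slide":[0,0,-0.55],"turn":0,"gripper":1},{"slide":[-0.2,0.08,-0.75],"turn":0,"gripper":1},{"slide":[-0.45,0.18,-0.75],"turn":0,"gripper":1},{"slide":[-0.7,0.28,-0.75],"turn":0,"gripper":1}]'

```text
time_s: 2.02
tcp_pos: [0.3378, -0.5462, 0.3419]
eef_rot: [-179.7, 0.1, -157.9]
contact_force: [1.5, 0.1, -1.1]
gripper_width: 0.0881
gripper_force: 0.0
```

Emit:
send_rows --moves '[{"slide":[-0.2,0.08,0],"turn":0,"gripper":1},{"slide":[-0.4,0.16,0],"turn":0,"gripper":1},{"slide":[-0.6,0.24,0],"turn":0,"gripper":1},{"slide":[-0.8,0.32,0],"turn":0,"gripper":1},{"slide":[-1,0.4,0],"turn":0,"gripper":1}]'

```text
time_s: 2.43
tcp_pos: [0.4541, -0.4322, 0.3393]
eef_rot: [-180.0, 0.0, -157.7]
contact_force: [0.8, -0.7, 0.2]
gripper_width: 0.0878
gripper_force: 0.0
```

Emit:
send_rows --moves '[{"slide":[-0.2,0.08,0],"turn":0,"gripper":1},{"slide":[-0.4,0.16,0],"turn":0,"gripper":1},{"slide":[-0.6,0.24,0],"turn":0,"gripper":1},{"slide":[-0.8,0.32,0],"turn":0,"gripper":1},{"slide":[-1,0.4,0],"turn":0,"gripper":1}]'

```text
time_s: 2.85
tcp_pos: [0.5702, -0.3199, 0.3393]
eef_rot: [-180.0, 0.0, -157.7]
contact_force: [1.5, 0.0, 0.7]
gripper_width: 0.0878
gripper_force: 0.0
```

Run:
```python
from h import *
d=optics.capture("wrist"); cv2.imwrite("pics/w1.png",d["img"][:,:,::-1])
print(d["origin"],d["attitude"],proj(d,[.645,-.244,.162]))
for n in ["funnel","funnel_collar","bottle"]: print(n,[(x["location"],round(x["p"],2)) for x in optics.look_for("wrist",n)][:2])
delta([.645,-.244,.34])
```

```text
[ 0.50884252 -0.34454395  0.49764587] [1.65704646e+02 3.33891423e-02 1.12248750e+02] [313.1 270.7]
funnel [([0.6307, -0.2467, 0.1524], 0.9), ([0.6221, -0.2637, 0.0714], 0.36)]
funnel_collar [([0.6332, -0.246, 0.1579], 0.75)]
bottle [([0.6199, -0.2608, 0.0689], 0.96)]
slide [-0.657  0.279 -0.009] turn 0.0 t 3.05 tcp [ 0.5698 -0.3203  0.3387] [ 180.    -0.  -157.6] F [ 0.4  0.  -0.3] w 0.0878 gf 0.0
```

View pics/w1.png

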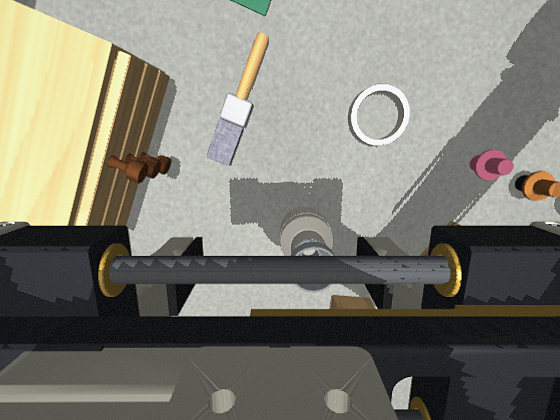

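Emit:
send_rows --moves '[{"slide":[-0.2,0.08,0],"turn":0,"gripper":1},{"slide":[-0.4,0.16,0],"turn":0,"gripper":1},{"slide":[-0.6,0.24,0],"turn":0,"gripper":1},{"slide":[-0.66,0.28,0],"turn":0,"gripper":1},{"slide":[-0.66,0.28,0],"turn":0,"gripper":1}]'

```text
time_s: 3.47
tcp_pos: [0.6457, -0.2436, 0.3383]
eef_rot: [180.0, -0.0, -157.6]
contact_force: [-0.3, -0.5, 0.1]
gripper_width: 0.0874
gripper_force: 0.0
```

Run:
```python
from h import *
d=optics.capture("wrist"); p=proj(d,[.645,-.244,.162]);print(p)
x,y=int(p[0]),int(p[1]); im=d["img"][:,:,::-1]
x0,y0=max(x-90,0),max(y-90,0)
c=im[y0:y0+180,x0:x0+180]; cv2.imwrite("pics/w2.png",cv2.resize(c,None,fx=3,fy=3)); print(x0,y0)
import pickle; pickle.dump(d,open("w2.pkl","wb"))
s=cv2.cvtColor(d["img"],cv2.COLOR_RGB2GRAY)
for n in ["funnel","funnel_collar","bottle"]: print(n,[(x["location"],round(x["p"],2)) for x in optics.look_for("wrist",n)][:2])
delta([.645,-.244,.34])
```

```text
[279.  192.5]
189 102
funnel [([0.6456, -0.2454, 0.1385], 0.76)]
funnel_collar [([0.6506, -0.2442, 0.1399], 0.88)]
bottle [([0.6222, -0.2495, 0.0674], 0.8)]
slide [-0.011  0.01  -0.003] turn 0.0 t 3.67 tcp [ 0.644  -0.246   0.3395] [-180.     0.  -157.8] F [-0.7 -0.3  1.1] w 0.0874 gf 0.0
```

View pics/w2.png

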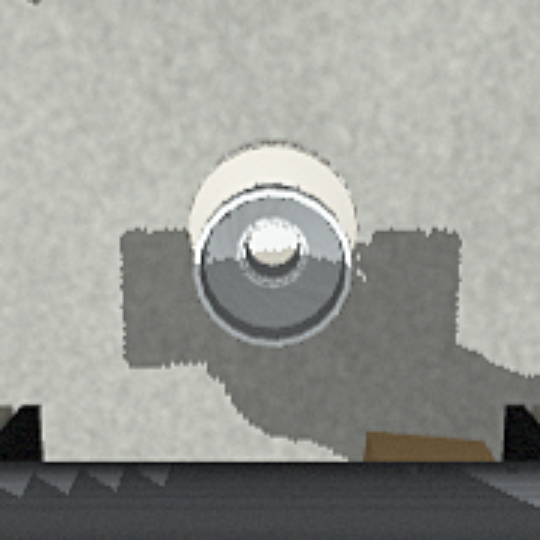

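The crop shows the funnel rim ellipse centred at crop (274,265), which is full-image (280.3,190.3). That is within about 2 px of the prediction.

Run:
```python
from h import *
import pickle
d=pickle.load(open("w2.pkl","rb"))
p=ray(d,(280.3,190.3),.162); print(p, ray(d,(281.3,190.3),.162))
# state noise -> delta
delta([p[0],p[1],.134])
# finger (black) tips: image centre between them
```

```text
[ 0.6421 -0.2436  0.162 ] [ 0.6416 -0.2425  0.162 ]
slide [0.006 0.02  1.37 ] turn 0.0 t 3.67 tcp [ 0.644  -0.246   0.3395] [-180.     0.  -157.8] F [-0.7 -0.3  1.1] w 0.0874 gf 0.0
```

Emit:
send_rows --moves '[{"slide":[0.01,0.01,0.2],"turn":0,"gripper":1},{"slide":[0.01,0.01,0.45],"turn":0,"gripper":1},{"slide":[0.01,0.01,0.65],"turn":0,"gripper":1},{"slide":[0.01,0.01,0.85],"turn":0,"gripper":1},{"slide":[0.01,0.01,0.85],"turn":0,"gripper":1}]' --newtons 15

```text
time_s: 4.08
tcp_pos: [0.6388, -0.2441, 0.2052]
eef_rot: [179.7, -0.4, -157.9]
contact_force: [-1.0, 0.6, -1.2]
gripper_width: 0.0876
gripper_force: 0.0
```

Emit:
send_rows --moves '[{"slide":[0,0,0.12],"turn":0,"gripper":1},{"slide":[0,0,0.25],"turn":0,"gripper":1},{"slide":[0,0,0.38],"turn":0,"gripper":1},{"slide":[0,0,0.5],"turn":0,"gripper":1},{"slide":[0,0,0.51],"turn":0,"gripper":1}]'

```text
time_s: 4.5
tcp_pos: [0.6414, -0.2445, 0.1335]
eef_rot: [179.9, -0.1, -157.8]
contact_force: [-0.5, 0.1, -1.2]
gripper_width: 0.0877
gripper_force: 0.0
```

Emit:
send_rows --moves '[{"slide":[0,0,0],"turn":0,"gripper":0.8},{"slide":[0,0,0],"turn":0,"gripper":0.75},{"slide":[0,0,0],"turn":0,"gripper":0.7},{"slide":[0,0,0],"turn":0,"gripper":0.65},{"slide":[0,0,0],"turn":0,"gripper":0.6}]'

```text
time_s: 4.92
tcp_pos: [0.6435, -0.2441, 0.1365]
eef_rot: [-179.9, 0.1, -157.7]
contact_force: [-0.8, 1.1, 6.0]
gripper_width: 0.0608
gripper_force: 15.0
```

Emit:
send_rows --moves '[{"slide":[0,0,0],"turn":0,"gripper":0.6},{"slide":[0,0,0],"turn":0,"gripper":0.6},{"slide":[0,0,0],"turn":0,"gripper":0.6},{"slide":[0,0,0],"turn":0,"gripper":0.6},{"slide":[0,0,0],"turn":0,"gripper":0.6}]'

```text
time_s: 5.33
tcp_pos: [0.6435, -0.2442, 0.1365]
eef_rot: [-179.9, 0.1, -157.7]
contact_force: [-1.1, 1.1, 6.6]
gripper_width: 0.0609
gripper_force: 15.0
```

Emit:
send_rows --moves '[{"slide":[0,0,-0.03],"turn":0,"gripper":0.6},{"slide":[0,0,-0.06],"turn":0,"gripper":0.6},{"slide":[0,0,-0.1],"turn":0,"gripper":0.6},{"slide":[0,0,-0.15],"turn":0,"gripper":0.6},{"slide":[0,0,-0.2],"turn":0,"gripper":0.6}]'

```text
time_s: 5.75
tcp_pos: [0.6429, -0.244, 0.1658]
eef_rot: [180.0, -0.0, -157.7]
contact_force: [0.3, -0.9, -0.6]
gripper_width: 0.0607
gripper_force: 15.0
```

Emit:
send_rows --moves '[{"slide":[0,0,-0.06],"turn":0,"gripper":0.6},{"slide":[0,0,-0.12],"turn":0,"gripper":0.6},{"slide":[0,0,-0.2],"turn":0,"gripper":0.6},{"slide":[0,0,-0.3],"turn":0,"gripper":0.6},{"slide":[0,0,-0.3],"turn":0,"gripper":0.6}]'

```text
time_s: 6.17
tcp_pos: [0.6445, -0.2446, 0.2145]
eef_rot: [-179.8, 0.2, -157.7]
contact_force: [0.6, 0.0, 1.0]
gripper_width: 0.0611
gripper_force: 15.0
```

Run:
```python
from h import *
a=optics.capture("scene")["img"]; b=optics.capture("wrist"); t=optics.capture("top")["img"]
c=cv2.resize(a[190:310,130:290],(640,480))
cv2.imwrite("pics/s3.png",np.vstack([np.hstack([cv2.resize(a[190:310,130:270],(350,300)),cv2.resize(t[140:260,280:420],(350,300))]),cv2.resize(b["img"][100:260,100:460],(700,300))])[:,:,::-1])
delta([.591,.0235,.25])
```

```text
slide [-0.356  1.78  -0.264] turn 0.0 t 6.32 tcp [ 0.6429 -0.2438  0.2103] [ 180.     0.  -157.7] F [-0.2  0.3 -1.1] w 0.0609 gf 15.0
```

View pics/s3.png

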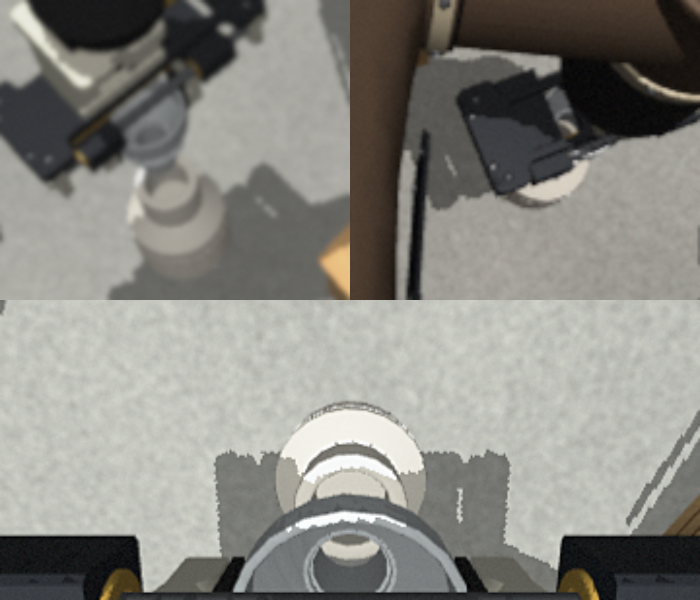

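The funnel is held upright (crop bottom, rim around (350,550)) and the bottle is standing below it. Next I'll move to a pose where the wrist camera sees the stand.

Emit:
send_rows --moves '[{"slide":[-0.05,0.1,-0.27],"turn":0,"gripper":0.6},{"slide":[-0.15,0.3,-0.27],"turn":0,"gripper":0.6},{"slide":[-0.25,0.5,-0.27],"turn":0,"gripper":0.6},{"slide":[-0.37,0.7,-0.27],"turn":0,"gripper":0.6},{"slide":[-0.5,0.9,-0.27],"turn":0,"gripper":0.6}]'

```text
time_s: 6.73
tcp_pos: [0.6605, -0.0894, 0.2501]
eef_rot: [180.0, -0.0, -157.8]
contact_force: [1.1, 0.4, -0.6]
gripper_width: 0.0605
gripper_force: 15.0
```

Emit:
send_rows --moves '[{"slide":[-0.12,0.2,0],"turn":0,"gripper":0.6},{"slide":[-0.25,0.4,0],"turn":0,"gripper":0.6},{"slide":[-0.37,0.6,0],"turn":0,"gripper":0.6},{"slide":[-0.5,0.8,0],"turn":0,"gripper":0.6},{"slide":[-0.5,0.89,0],"turn":0,"gripper":0.6}]'

```text
time_s: 7.15
tcp_pos: [0.6806, 0.0655, 0.2487]
eef_rot: [180.0, -0.1, -157.6]
contact_force: [0.1, -0.5, -0.9]
gripper_width: 0.0607
gripper_force: 15.0
```

Run:
```python
from h import *
import pickle
d=optics.capture("wrist"); pickle.dump(d,open("w4.pkl","wb"))
print(proj(d,[.589,.0235,.05]),d["origin"])
print([(x["location"],x["p"]) for x in optics.look_for("wrist","stand_hole")])
cv2.imwrite("pics/w4.png",d["img"][:,:,::-1])
delta([.589,.0235,.25])
```

```text
[275.6 103. ] [0.61964041 0.04070978 0.40720413]
[([0.5865, 0.0203, 0.0542], 0.61)]
slide [ 0.659 -0.02  -0.004] turn 0.0 t 7.25 tcp [0.6792 0.064  0.2492] [ 1.800e+02 -1.000e-01 -1.575e+02] F [-0.7 -0.7 -0.9] w 0.0608 gf 15.0
```

View pics/w4.png

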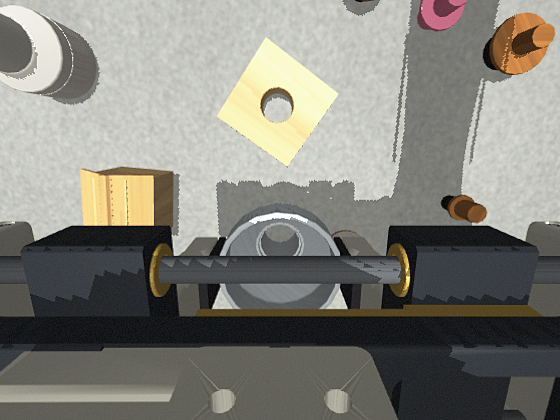

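The stand's top face shows its hole at about (277.5,105), and the funnel is upright at (280,260). I'll fit the hole by thresholding.

Run:
```python
from h import *
import pickle
d=pickle.load(open("w4.pkl","rb")); im=d["img"]
hsv=cv2.cvtColor(im,cv2.COLOR_RGB2HSV)
m=((hsv[...,1]>50)&(hsv[...,2]>200)).astype(np.uint8); m[:30]=0; m[175:]=0; m[:,:210]=0; m[:,345:]=0
cs,h=cv2.findContours(m,cv2.RETR_CCOMP,cv2.CHAIN_APPROX_NONE)
for c,hh in zip(cs,h[0]):
    if len(c)>40:
        e=cv2.fitEllipse(c); print(hh[3],len(c),e,cv2.minAreaRect(c)); print(ray(d,e[0],.05),ray(d,cv2.minAreaRect(c)[0],.05))
delta([.589,.0235,.25])
```

```text
-1 108 ((312.3931579589844, 95.10250854492188), (10.603617668151855, 44.728370666503906), 130.36546325683594) ((309.1535949707031, 93.98551940917969), (46.60500717163086, 11.582446098327637), 36.60707473754883)
[0.5653 0.0589 0.05  ] [0.5656 0.055  0.05  ]
-1 288 ((266.15179443359375, 114.63665008544922), (66.5328140258789, 109.17723846435547), 132.1260223388672) ((268.4864807128906, 113.9189224243164), (90.20816802978516, 64.16869354248047), 35.53767776489258)
[0.6049 0.0182 0.05  ] [0.6032 0.0204 0.05  ]
51 99 ((276.5342712402344, 104.47250366210938), (34.39669418334961, 35.675926208496094), 169.31744384765625) ((276.2500305175781, 104.75001525878906), (35.35533905029297, 34.64822769165039), 45.0)
[0.5901 0.0251 0.05  ] [0.5905 0.0249 0.05  ]
slide [ 0.659 -0.02  -0.004] turn 0.0 t 7.25 tcp [0.6792 0.064  0.2492] [ 1.800e+02 -1.000e-01 -1.575e+02] F [-0.7 -0.7 -0.9] w 0.0608 gf 15.0
```

Emit:
send_rows --moves '[{"slide":[0.15,0,0],"turn":0,"gripper":0.6},{"slide":[0.35,-0.01,0],"turn":0,"gripper":0.6},{"slide":[0.55,-0.02,0],"turn":0,"gripper":0.6},{"slide":[0.65,-0.02,0],"turn":0,"gripper":0.6},{"slide":[0.65,-0.02,0],"turn":0,"gripper":0.6}]'

```text
time_s: 7.67
tcp_pos: [0.5879, 0.0194, 0.2511]
eef_rot: [180.0, -0.0, -157.8]
contact_force: [0.1, -0.4, -0.1]
gripper_width: 0.0609
gripper_force: 15.0
```

Emit:
send_rows --moves '[{"slide":[0,0,0.15],"turn":0,"gripper":0.6},{"slide":[0,0,0.35],"turn":0,"gripper":0.6},{"slide":[0,0,0.55],"turn":0,"gripper":0.6},{"slide":[0,0,0.75],"turn":0,"gripper":0.6},{"slide":[0,0,0.88],"turn":0,"gripper":0.6}]'

```text
time_s: 8.08
tcp_pos: [0.5895, 0.0205, 0.1154]
eef_rot: [180.0, -0.2, -157.8]
contact_force: [-0.3, -0.4, -1.6]
gripper_width: 0.0606
gripper_force: 15.0
```

Emit:
send_rows --moves '[{"slide":[0,0,0],"turn":0,"gripper":0.6},{"slide":[0,0,0],"turn":0,"gripper":0.6},{"slide":[0,0,0],"turn":0,"gripper":0.6},{"slide":[0,0,0],"turn":0,"gripper":0.6},{"slide":[0,0,0],"turn":0,"gripper":0.6}]'

```text
time_s: 8.5
tcp_pos: [0.5919, 0.0218, 0.1202]
eef_rot: [-180.0, 0.2, -157.7]
contact_force: [-0.2, -0.5, -1.0]
gripper_width: 0.0607
gripper_force: 15.0
```

Run:
```python
from h import *
b=optics.capture("wrist")["img"]; a=optics.capture("scene")["img"]
cv2.imwrite("pics/w5.png",np.hstack([cv2.resize(b[80:260,160:400],(400,300)),cv2.resize(a[150:270,230:390],(400,300))])[:,:,::-1])
for i in range(3): delta([.5908,.0248,.0645]); optics.capture("wrist")
```

```text
slide [-0.003  0.02   0.369] turn 0.0 t 8.6 tcp [0.5914 0.0218 0.1198] [-1.800e+02  1.000e-01 -1.577e+02] F [ 0.  -0.1 -0.1] w 0.061 gf 15.0
slide [-0.004  0.02   0.367] turn 0.0 t 8.65 tcp [0.5913 0.0217 0.1195] [-1.800e+02  1.000e-01 -1.577e+02] F [ 0.6 -0.9 -0. ] w 0.0607 gf 15.0
slide [-0.005  0.02   0.365] turn 0.0 t 8.7 tcp [0.5912 0.0218 0.1193] [-1.800e+02  1.000e-01 -1.577e+02] F [-1.3  0.8 -0.7] w 0.0604 gf 15.0
```

View pics/w5.png

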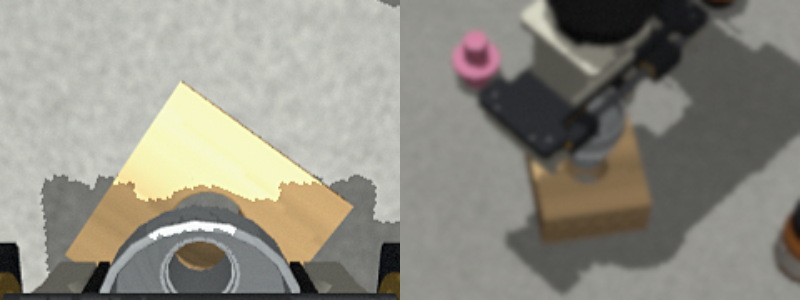

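The left crop shows the funnel over the hole. It is about 3 mm off along tool y, which I'll correct while lowering in steps.

Emit:
send_rows --moves '[{"slide":[0,0.02,0],"turn":0,"gripper":0.6},{"slide":[0,0.02,0.07],"turn":0,"gripper":0.6},{"slide":[0,0.02,0.15],"turn":0,"gripper":0.6},{"slide":[0,0.02,0.22],"turn":0,"gripper":0.6},{"slide":[0,0.02,0.27],"turn":0,"gripper":0.6}]'

```text
time_s: 9.17
tcp_pos: [0.5889, 0.0243, 0.0762]
eef_rot: [180.0, -0.1, -157.7]
contact_force: [0.2, 0.6, -0.9]
gripper_width: 0.0611
gripper_force: 15.0
```

Emit:
send_rows --moves '[{"slide":[0,0,0.02],"turn":0,"gripper":0.6},{"slide":[0,0,0.04],"turn":0,"gripper":0.6},{"slide":[0,0,0.06],"turn":0,"gripper":0.6},{"slide":[0,0,0.06],"turn":0,"gripper":0.6},{"slide":[0,0,0.06],"turn":0,"gripper":0.6}]'

```text
time_s: 9.58
tcp_pos: [0.5899, 0.0244, 0.0692]
eef_rot: [-180.0, 0.0, -157.7]
contact_force: [0.5, -0.4, 0.0]
gripper_width: 0.0607
gripper_force: 15.0
```

Run:
```python
from h import *
delta([.5908,.0248,.0645])
```

```text
slide [-0.006  0.     0.031] turn 0.0 t 9.58 tcp [0.5899 0.0244 0.0692] [-180.     0.  -157.7] F [ 0.5 -0.4  0. ] w 0.0607 gf 15.0
```

Emit:
send_rows --moves '[{"slide":[0,0,0.01],"turn":0,"gripper":0.6},{"slide":[0,0,0.02],"turn":0,"gripper":0.6},{"slide":[0,0,0.02],"turn":0,"gripper":0.6},{"slide":[0,0,0.02],"turn":0,"gripper":0.6},{"slide":[0,0,0.02],"turn":0,"gripper":0.6}]'

```text
time_s: 10.0
tcp_pos: [0.59, 0.0245, 0.0664]
eef_rot: [-180.0, 0.0, -157.7]
contact_force: [-1.5, 0.1, 2.0]
gripper_width: 0.0607
gripper_force: 15.0
```

Emit:
send_rows --moves '[{"slide":[0,0,0.005],"turn":0,"gripper":0.6},{"slide":[0,0,0.01],"turn":0,"gripper":0.6},{"slide":[0,0,0.01],"turn":0,"gripper":0.6},{"slide":[0,0,0.01],"turn":0,"gripper":0.6},{"slide":[0,0,0.01],"turn":0,"gripper":0.6}]'

```text
time_s: 10.42
tcp_pos: [0.5901, 0.0245, 0.0663]
eef_rot: [-180.0, 0.1, -157.7]
contact_force: [-4.7, 1.1, 14.6]
gripper_width: 0.0605
gripper_force: 15.0
```

Contact came at z=0.0663, which matches the seated height expected from the grip (0.1365−0.070). I'll relax, release and rise.

Emit:
send_rows --moves '[{"slide":[0,0,-0.01],"turn":0,"gripper":0.6},{"slide":[0,0,-0.01],"turn":0,"gripper":0.75},{"slide":[0,0,-0.01],"turn":0,"gripper":0.9},{"slide":[0,0,-0.01],"turn":0,"gripper":1},{"slide":[0,0,-0.01],"turn":0,"gripper":1}]'

```text
time_s: 10.83
tcp_pos: [0.5896, 0.0243, 0.0657]
eef_rot: [180.0, -0.0, -157.7]
contact_force: [-0.6, -0.7, -0.6]
gripper_width: 0.0805
gripper_force: 0.0
```

Emit:
send_rows --moves '[{"slide":[0,0,0],"turn":0,"gripper":1},{"slide":[0,0,0],"turn":0,"gripper":1},{"slide":[0,0,-0.1],"turn":0,"gripper":1},{"slide":[0,0,-0.25],"turn":0,"gripper":1},{"slide":[0,0,-0.45],"turn":0,"gripper":1}]'

```text
time_s: 11.25
tcp_pos: [0.5882, 0.024, 0.1322]
eef_rot: [180.0, -0.3, -157.7]
contact_force: [0.8, 0.3, 0.3]
gripper_width: 0.0876
gripper_force: 0.0
```

Emit:
send_rows --moves '[{"slide":[0,0,-0.2],"turn":0,"gripper":1},{"slide":[0,0,-0.4],"turn":0,"gripper":1},{"slide":[0,0,-0.6],"turn":0,"gripper":1},{"slide":[0,0,-0.8],"turn":0,"gripper":1},{"slide":[0,0,-0.8],"turn":0,"gripper":1}]'

```text
time_s: 11.67
tcp_pos: [0.5926, 0.0245, 0.2605]
eef_rot: [-179.9, 0.5, -157.7]
contact_force: [1.2, 0.4, 1.0]
gripper_width: 0.0878
gripper_force: 0.0
```

Run:
```python
from h import *
import pickle
d=optics.capture("wrist"); pickle.dump(d,open("w6.pkl","wb"))
a=optics.capture("scene")["img"]
print(proj(d,[.43,.0625,.064]),proj(d,[.43,.0625,.034]),proj(d,[.5905,.0248,.092]))
cv2.imwrite("pics/w6.png",np.hstack([cv2.resize(d["img"],(500,375)),cv2.resize(a[150:270,230:326],(300,375))])[:,:,::-1])
print([(x["location"],x["p"]) for x in optics.look_for("wrist","stopper_medium_knob")])
delta([.43,.0625,.25],-157.7)
```

```text
[367.8  66.4] [360.6  71.7] [280.5 191.5]
[([0.432, -0.0226, 0.0373], 0.72), ([0.4301, 0.0608, 0.0371], 0.61)]
slide [0.888 0.637 0.023] turn -0.0 t 11.82 tcp [0.5895 0.0245 0.2534] [ 180.     0.  -157.7] F [-1.2 -0.8 -0.9] w 0.0876 gf 0.0
```

View pics/w6.png

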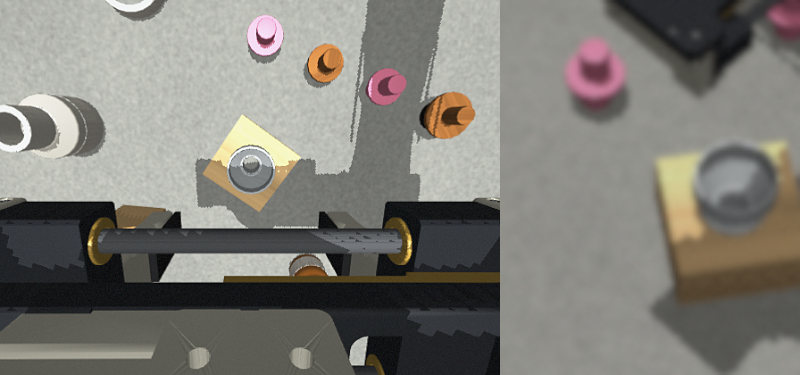

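The funnel is seated upright in the stand. The medium brown knob's top is at about (371,60) in the full image. I'll move above it with the fingers half open.

Emit:
send_rows --moves '[{"slide":[0.18,0.13,0],"turn":0,"gripper":0.6},{"slide":[0.36,0.26,0],"turn":0,"gripper":0.6},{"slide":[0.54,0.39,0],"turn":0,"gripper":0.6},{"slide":[0.72,0.52,0],"turn":0,"gripper":0.6},{"slide":[0.88,0.64,0],"turn":0,"gripper":0.6}]'

```text
time_s: 12.23
tcp_pos: [0.4288, 0.0627, 0.2518]
eef_rot: [-180.0, -0.2, -157.8]
contact_force: [-0.0, 1.4, 0.4]
gripper_width: 0.0599
gripper_force: 0.0
```

Emit:
send_rows --moves '[{"slide":[0,0,0.1],"turn":0,"gripper":0.6},{"slide":[0,0,0.2],"turn":0,"gripper":0.6},{"slide":[0,0,0.4],"turn":0,"gripper":0.6},{"slide":[0,0,0.4],"turn":0,"gripper":0.6},{"slide":[0,0,0.4],"turn":0,"gripper":0.6}]'

```text
time_s: 12.65
tcp_pos: [0.4299, 0.0624, 0.1921]
eef_rot: [-179.9, -0.3, -157.7]
contact_force: [0.0, 1.0, 1.2]
gripper_width: 0.0522
gripper_force: 0.0
```

Run:
```python
from h import *
import pickle
d=optics.capture("wrist"); pickle.dump(d,open("w7.pkl","wb"))
print(proj(d,[.43,.0625,.064]))
c=d["img"][60:260,180:430]
cv2.imwrite("pics/w7.png",cv2.resize(c,(750,600))[:,:,::-1])
hsv=cv2.cvtColor(d["img"],cv2.COLOR_RGB2HSV)
delta([.43,.0625,.25],-157.7)
```

```text
[279.4 203.3]
slide [ 0.008  0.    -0.377] turn -0.0 t 12.7 tcp [0.431  0.0628 0.1935] [-1.799e+02 -1.000e-01 -1.577e+02] F [-0.1 -0.1  0.7] w 0.0523 gf 0.0
```

View pics/w7.png

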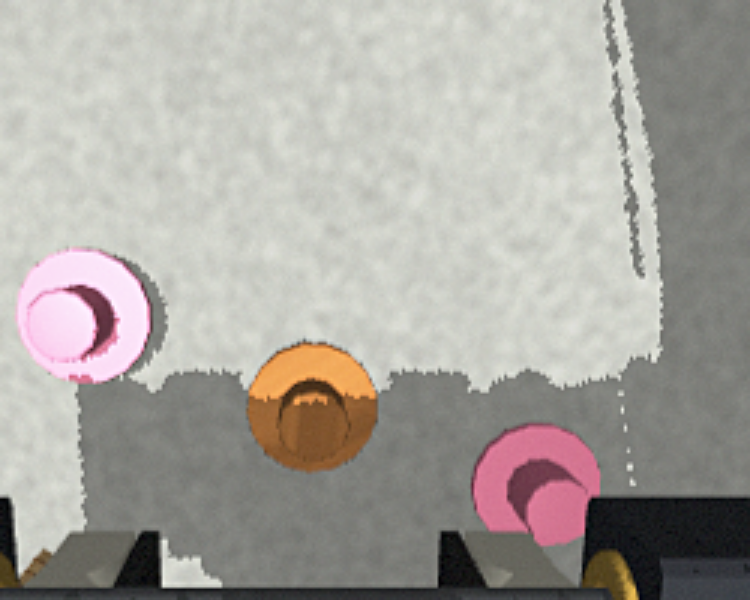

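The brown collar is centred at crop (312,406), full (284.2,195.5), and the knob top at full (284.7,201.7).

Run:
```python
from h import *
import pickle
d=pickle.load(open("w7.pkl","rb"))
print(ray(d,(284.2,195.5),.034),ray(d,(284.7,201.7),.064))
p=ray(d,(284.2,195.5),.034)
delta([p[0],p[1],.039],-157.7)
w=pickle.load(open("w4.pkl","rb"))
print([(x["location"],x["p"]) for x in optics.look_for("wrist","stopper_medium")])
```

```text
[0.4263 0.0666 0.034 ] [0.4265 0.0668 0.064 ]
slide [0.017 0.036 1.03 ] turn -0.0 t 12.7 tcp [0.431  0.0628 0.1935] [-1.799e+02 -1.000e-01 -1.577e+02] F [-0.1 -0.1  0.7] w 0.0523 gf 0.0
[([0.4237, -0.0184, 0.035], 0.95), ([0.4279, 0.0644, 0.037], 0.82), ([0.4173, 0.1479, 0.0331], 0.6)]
```

Emit:
send_rows --moves '[{"slide":[0.015,0.035,0.1],"turn":0,"gripper":0.6},{"slide":[0.015,0.035,0.3],"turn":0,"gripper":0.6},{"slide":[0.015,0.035,0.5],"turn":0,"gripper":0.6},{"slide":[0.015,0.035,0.7],"turn":0,"gripper":0.6},{"slide":[0.015,0.035,0.7],"turn":0,"gripper":0.6}]'

```text
time_s: 13.17
tcp_pos: [0.425, 0.066, 0.0853]
eef_rot: [-180.0, -0.4, -157.8]
contact_force: [-1.1, 0.5, 0.0]
gripper_width: 0.0529
gripper_force: 0.0
```

Emit:
send_rows --moves '[{"slide":[0,0,0.1],"turn":0,"gripper":0.6},{"slide":[0,0,0.2],"turn":0,"gripper":0.6},{"slide":[0,0,0.28],"turn":0,"gripper":0.6},{"slide":[0,0,0.3],"turn":0,"gripper":0.6},{"slide":[0,0,0.3],"turn":0,"gripper":0.6}]'

```text
time_s: 13.58
tcp_pos: [0.4279, 0.0675, 0.0445]
eef_rot: [-180.0, 0.0, -157.7]
contact_force: [0.5, 0.8, 0.3]
gripper_width: 0.0527
gripper_force: 0.0
```

Emit:
send_rows --moves '[{"slide":[0,0,0],"turn":0,"gripper":0.6},{"slide":[0,0,0],"turn":0,"gripper":0.6},{"slide":[0,0,0],"turn":0,"gripper":0.6},{"slide":[0,0,0],"turn":0,"gripper":0.6},{"slide":[0,0,0],"turn":0,"gripper":0.6}]'

```text
time_s: 14.0
tcp_pos: [0.4274, 0.0674, 0.0441]
eef_rot: [180.0, 0.1, -157.7]
contact_force: [-0.1, -0.3, -0.3]
gripper_width: 0.0526
gripper_force: 0.0
```

Emit:
send_rows --moves '[{"slide":[0,0,0.03],"turn":0,"gripper":0.6},{"slide":[0,0,0.03],"turn":0,"gripper":0.5},{"slide":[0,0,0.03],"turn":0,"gripper":0.4},{"slide":[0,0,0.03],"turn":0,"gripper":0.3},{"slide":[0,0,0.03],"turn":0,"gripper":0.2}]' --newtons 20

```text
time_s: 14.42
tcp_pos: [0.4271, 0.0672, 0.039]
eef_rot: [-180.0, -0.0, -157.7]
contact_force: [0.0, -0.4, -0.3]
gripper_width: 0.0311
gripper_force: 0.0
```

Emit:
send_rows --moves '[{"slide":[0,0,0],"turn":0,"gripper":0.15},{"slide":[0,0,0],"turn":0,"gripper":0.15},{"slide":[0,0,0],"turn":0,"gripper":0.15},{"slide":[0,0,0],"turn":0,"gripper":0.15},{"slide":[0,0,0],"turn":0,"gripper":0.15}]'

```text
time_s: 14.83
tcp_pos: [0.4271, 0.0672, 0.0391]
eef_rot: [-180.0, -0.0, -157.7]
contact_force: [-0.3, 1.1, -0.9]
gripper_width: 0.024
gripper_force: 20.0
```

Emit:
send_rows --moves '[{"slide":[0,0,-0.05],"turn":0,"gripper":0.15},{"slide":[0,0,-0.15],"turn":0,"gripper":0.15},{"slide":[0,0,-0.35],"turn":0,"gripper":0.15},{"slide":[0,0,-0.6],"turn":0,"gripper":0.15},{"slide":[0,0,-0.85],"turn":0,"gripper":0.15}]'

```text
time_s: 15.25
tcp_pos: [0.4264, 0.0666, 0.1683]
eef_rot: [-180.0, -0.1, -157.7]
contact_force: [1.1, 0.6, -0.2]
gripper_width: 0.0237
gripper_force: 20.0
```

Emit:
send_rows --moves '[{"slide":[-0.03,-0.1,-0.2],"turn":0,"gripper":0.15},{"slide":[-0.08,-0.25,-0.4],"turn":0,"gripper":0.15},{"slide":[-0.15,-0.42,-0.5],"turn":0,"gripper":0.15},{"slide":[-0.24,-0.6,-0.55],"turn":0,"gripper":0.15},{"slide":[-0.3,-0.8,-0.55],"turn":0,"gripper":0.15}]'

```text
time_s: 15.67
tcp_pos: [0.5163, -0.0273, 0.2526]
eef_rot: [-179.9, 0.3, -157.7]
contact_force: [0.1, 1.4, -0.3]
gripper_width: 0.0233
gripper_force: 20.0
```

Emit:
send_rows --moves '[{"slide":[-0.06,-0.2,0],"turn":0,"gripper":0.15},{"slide":[-0.12,-0.4,0],"turn":0,"gripper":0.15},{"slide":[-0.18,-0.6,0],"turn":0,"gripper":0.15},{"slide":[-0.25,-0.75,0],"turn":0,"gripper":0.15},{"slide":[-0.32,-0.85,0],"turn":0,"gripper":0.15}]'

```text
time_s: 16.08
tcp_pos: [0.6076, -0.1288, 0.2493]
eef_rot: [-180.0, -0.0, -157.8]
contact_force: [0.6, 1.0, -0.2]
gripper_width: 0.0235
gripper_force: 20.0
```

Emit:
send_rows --moves '[{"slide":[-0.06,-0.2,0],"turn":0,"gripper":0.15},{"slide":[-0.12,-0.4,0],"turn":0,"gripper":0.15},{"slide":[-0.18,-0.6,0],"turn":0,"gripper":0.15},{"slide":[-0.25,-0.75,0],"turn":0,"gripper":0.15},{"slide":[-0.32,-0.81,0],"turn":0,"gripper":0.15}]'

```text
time_s: 16.5
tcp_pos: [0.698, -0.2237, 0.2487]
eef_rot: [180.0, -0.1, -157.8]
contact_force: [0.6, 0.6, -0.8]
gripper_width: 0.0234
gripper_force: 20.0
```

Run:
```python
from h import *
import pickle
optics.capture("wrist");optics.capture("wrist")
d=optics.capture("wrist"); pickle.dump(d,open("w8.pkl","wb"))
p=proj(d,[.642,-.2436,.12]); print(p)
x,y=int(p[0]),int(p[1]); y0=max(y-70,0)
print(x-125,y0)
cv2.imwrite("pics/w8.png",cv2.resize(d["img"][y0:y0+200,x-125:x+125],(750,600))[:,:,::-1])
delta([.642,-.2436,.25])
```

```text
[280.5 140.7]
155 70
slide [ 0.398  0.003 -0.011] turn 0.0 t 16.65 tcp [ 0.6975 -0.2214  0.2482] [ 1.800e+02 -1.000e-01 -1.578e+02] F [-0.6  1.1 -0.6] w 0.0235 gf 20.0
```

View pics/w8.png

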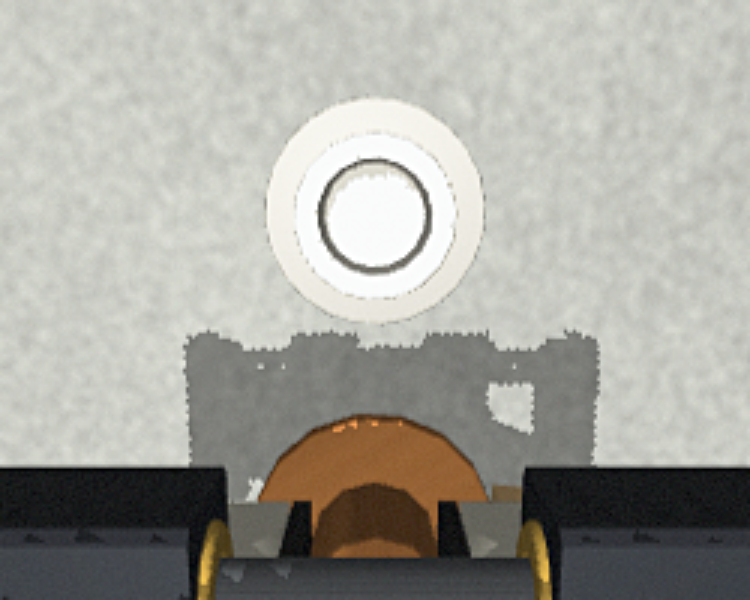

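The bottle mouth is at crop (375.3,215.5), full (280,141.7). The held stopper's collar spans crop x 262–490, with its far edge at y 415.

Run:
```python
from h import *
import pickle
d=pickle.load(open("w8.pkl","rb"))
m=ray(d,(280.05,141.7),.12); print(m)
s=get_state(); r=R(s["eef_rot"]); T=s["tcp_pos"]
# stopper offset in tool frame (ox,oy) s.t. collar far edge / sides project right; collar top 5 mm beyond TCP axis-back (foot +34 => 5mm below tcp)
for ox in (-.004,-.002,0,.002,.004):
    C=lambda x,y:((proj(d,T+r.apply([x+ox,y,.005]))-[155,70])*3).round(0)
    print(ox,C(.024,0),C(0,.024),C(0,-.024))
delta([m[0],m[1],.19])
```

```text
[ 0.6431 -0.2436  0.12  ]
-0.004 [377. 439.] [499. 555.] [256. 556.]
-0.002 [377. 428.] [499. 546.] [255. 546.]
0 [377. 418.] [499. 536.] [255. 537.]
0.002 [377. 408.] [500. 527.] [255. 527.]
0.004 [377. 398.] [500. 517.] [254. 518.]
slide [ 0.391 -0.     0.389] turn 0.0 t 16.65 tcp [ 0.6975 -0.2214  0.2482] [ 1.800e+02 -1.000e-01 -1.578e+02] F [-0.6  1.1 -0.6] w 0.0235 gf 20.0
```

Emit:
send_rows --moves '[{"slide":[0.1,0,0],"turn":0,"gripper":0.15},{"slide":[0.2,0,0],"turn":0,"gripper":0.15},{"slide":[0.3,0,0.1],"turn":0,"gripper":0.15},{"slide":[0.385,0,0.25],"turn":0,"gripper":0.15},{"slide":[0.385,0,0.45],"turn":0,"gripper":0.15}]'

```text
time_s: 17.07
tcp_pos: [0.6428, -0.2431, 0.1848]
eef_rot: [-179.8, 0.2, -157.7]
contact_force: [1.1, 0.6, -0.3]
gripper_width: 0.0231
gripper_force: 20.0
```

Emit:
send_rows --moves '[{"slide":[0,0,0],"turn":0,"gripper":0.15},{"slide":[0,0,0],"turn":0,"gripper":0.15},{"slide":[0,0,0],"turn":0,"gripper":0.15},{"slide":[0,0,0],"turn":0,"gripper":0.15},{"slide":[0,0,0],"turn":0,"gripper":0.15}]'

```text
time_s: 17.48
tcp_pos: [0.6451, -0.2426, 0.1835]
eef_rot: [-179.9, 0.1, -157.7]
contact_force: [0.2, 0.5, -0.7]
gripper_width: 0.0233
gripper_force: 20.0
```

Run:
```python
from h import *
for i in range(3): delta([.6431,-.2436,.132]); optics.capture("wrist")
```

```text
slide [ 0.016 -0.     0.343] turn 0.0 t 17.48 tcp [ 0.6451 -0.2426  0.1835] [-1.799e+02  1.000e-01 -1.577e+02] F [ 0.2  0.5 -0.7] w 0.0233 gf 20.0
slide [ 0.014 -0.001  0.341] turn 0.0 t 17.53 tcp [ 0.6449 -0.2426  0.1831] [-1.799e+02  1.000e-01 -1.577e+02] F [0.9 0.5 0.5] w 0.0234 gf 20.0
slide [ 0.013 -0.002  0.338] turn 0.0 t 17.58 tcp [ 0.6447 -0.2426  0.1827] [-1.799e+02  1.000e-01 -1.577e+02] F [0.2 0.1 0. ] w 0.0235 gf 20.0
```

Emit:
send_rows --moves '[{"slide":[0.007,0,0.04],"turn":0,"gripper":0.15},{"slide":[0.007,0,0.08],"turn":0,"gripper":0.15},{"slide":[0.007,0,0.12],"turn":0,"gripper":0.15},{"slide":[0.007,0,0.16],"turn":0,"gripper":0.15},{"slide":[0.007,0,0.2],"turn":0,"gripper":0.15}]'

```text
time_s: 18.05
tcp_pos: [0.6428, -0.2431, 0.1505]
eef_rot: [180.0, -0.0, -157.7]
contact_force: [0.1, 0.4, -1.1]
gripper_width: 0.0235
gripper_force: 20.0
```

Emit:
send_rows --moves '[{"slide":[0,0,0.02],"turn":0,"gripper":0.15},{"slide":[0,0,0.04],"turn":0,"gripper":0.15},{"slide":[0,0,0.06],"turn":0,"gripper":0.15},{"slide":[0,0,0.08],"turn":0,"gripper":0.15},{"slide":[0,0,0.08],"turn":0,"gripper":0.15}]'

```text
time_s: 18.47
tcp_pos: [0.6428, -0.243, 0.1389]
eef_rot: [180.0, -0.0, -157.7]
contact_force: [-0.7, -0.7, -1.4]
gripper_width: 0.024
gripper_force: 20.0
```

Emit:
send_rows --moves '[{"slide":[0,0,0.01],"turn":0,"gripper":0.15},{"slide":[0,0,0.02],"turn":0,"gripper":0.15},{"slide":[0,0,0.03],"turn":0,"gripper":0.15},{"slide":[0,0,0.03],"turn":0,"gripper":0.15},{"slide":[0,0,0.03],"turn":0,"gripper":0.15}]'

```text
time_s: 18.88
tcp_pos: [0.643, -0.2431, 0.135]
eef_rot: [180.0, -0.0, -157.7]
contact_force: [-0.4, 0.3, -0.1]
gripper_width: 0.0236
gripper_force: 20.0
```

Emit:
send_rows --moves '[{"slide":[0,0,0.005],"turn":0,"gripper":0.15},{"slide":[0,0,0.01],"turn":0,"gripper":0.15},{"slide":[0,0,0.015],"turn":0,"gripper":0.15},{"slide":[0,0,0.015],"turn":0,"gripper":0.15},{"slide":[0,0,0.015],"turn":0,"gripper":0.15}]'

```text
time_s: 19.3
tcp_pos: [0.643, -0.2431, 0.1327]
eef_rot: [180.0, -0.0, -157.7]
contact_force: [-0.0, 0.1, -1.6]
gripper_width: 0.0234
gripper_force: 20.0
```

Emit:
send_rows --moves '[{"slide":[0,0,0.005],"turn":0,"gripper":0.15},{"slide":[0,0,0.01],"turn":0,"gripper":0.15},{"slide":[0,0,0.01],"turn":0,"gripper":0.15},{"slide":[0,0,0.01],"turn":0,"gripper":0.15},{"slide":[0,0,0.01],"turn":0,"gripper":0.15}]'

```text
time_s: 19.72
tcp_pos: [0.6431, -0.2431, 0.1313]
eef_rot: [180.0, -0.0, -157.7]
contact_force: [-0.4, -0.1, -0.7]
gripper_width: 0.0232
gripper_force: 20.0
```

Emit:
send_rows --moves '[{"slide":[0,0,0.005],"turn":0,"gripper":0.15},{"slide":[0,0,0.01],"turn":0,"gripper":0.15},{"slide":[0,0,0.01],"turn":0,"gripper":0.15},{"slide":[0,0,0.01],"turn":0,"gripper":0.15},{"slide":[0,0,0.01],"turn":0,"gripper":0.15}]'

```text
time_s: 20.13
tcp_pos: [0.6433, -0.2433, 0.1309]
eef_rot: [-180.0, 0.0, -157.7]
contact_force: [-2.3, 1.8, 6.4]
gripper_width: 0.0234
gripper_force: 20.0
```

Firm contact at z=0.131, exactly the home height. I'll push 1 mm more, then relax and release.

Emit:
send_rows --moves '[{"slide":[0,0,0.006],"turn":0,"gripper":0.15},{"slide":[0,0,0.006],"turn":0,"gripper":0.15},{"slide":[0,0,0.006],"turn":0,"gripper":0.15},{"slide":[0,0,0],"turn":0,"gripper":0.15},{"slide":[0,0,-0.005],"turn":0,"gripper":0.15}]'

```text
time_s: 20.55
tcp_pos: [0.6432, -0.2431, 0.1309]
eef_rot: [-180.0, 0.0, -157.7]
contact_force: [0.1, 0.4, -0.9]
gripper_width: 0.0234
gripper_force: 20.0
```

Emit:
send_rows --moves '[{"slide":[0,0,0],"turn":0,"gripper":0.25},{"slide":[0,0,0],"turn":0,"gripper":0.35},{"slide":[0,0,0],"turn":0,"gripper":0.5},{"slide":[0,0,0],"turn":0,"gripper":0.7},{"slide":[0,0,0],"turn":0,"gripper":0.7}]'

```text
time_s: 20.97
tcp_pos: [0.643, -0.2431, 0.1302]
eef_rot: [180.0, -0.0, -157.7]
contact_force: [-0.2, -0.3, 0.2]
gripper_width: 0.0446
gripper_force: 0.0
```

Emit:
send_rows --moves '[{"slide":[0,0,0],"turn":0,"gripper":0.7},{"slide":[0,0,-0.1],"turn":0,"gripper":0.7},{"slide":[0,0,-0.3],"turn":0,"gripper":0.7},{"slide":[0,0,-0.5],"turn":0,"gripper":0.7},{"slide":[0,0,-0.7],"turn":0,"gripper":0.7}]'

```text
time_s: 21.38
tcp_pos: [0.6428, -0.2431, 0.2364]
eef_rot: [180.0, -0.1, -157.7]
contact_force: [1.2, -0.6, -0.2]
gripper_width: 0.0615
gripper_force: 0.0
```

Emit:
send_rows --moves '[{"slide":[-0.2,0,0],"turn":0,"gripper":0.7},{"slide":[-0.4,0,0],"turn":0,"gripper":0.7},{"slide":[-0.5,0,0],"turn":0,"gripper":0.7},{"slide":[-0.5,0,0],"turn":0,"gripper":0.7},{"slide":[-0.5,0,0],"turn":0,"gripper":0.7}]'

```text
time_s: 21.8
tcp_pos: [0.7127, -0.2141, 0.2345]
eef_rot: [180.0, -0.1, -157.7]
contact_force: [-0.4, -0.8, 0.0]
gripper_width: 0.0612
gripper_force: 0.0
```

Run:
```python
from h import *
b=optics.capture("wrist")["img"]; a=optics.capture("scene")["img"]
cv2.imwrite("pics/w9.png",np.hstack([cv2.resize(b[40:240,180:380],(400,400)),cv2.resize(a[130:330,140:340],(400,400))])[:,:,::-1])
delta([.643,-.243,.25])
```

```text
slide [ 0.497  0.    -0.098] turn 0.0 t 21.9 tcp [ 0.712  -0.2148  0.2353] [ 180.    -0.  -157.7] F [ 0.3 -0.2 -0.5] w 0.0613 gf 0.0
```

View pics/w9.png

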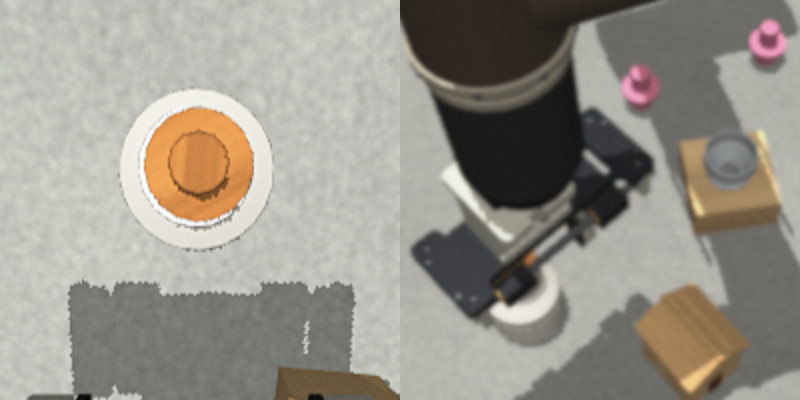

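The stopper's collar sits concentric and flat on the rim at crop (197,165), and the funnel stands upright in the stand. Everything else is where it was.

```bash
python3 -c "
from plant import order
print(order.close_job())"
```

```text
the job is handed in; nothing more can be done
None
```

The job is handed in at about 22 s on the clock: the funnel stands upright in the stand's hole, and the medium stopper is fully home in the neck of the still-standing bottle.

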